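# Pack the smear kit into its pocket tray

### The job

Pack the smear kit that lies scattered on the front of the worktop, to the left and right of the metal tray (what stands along the back is stock and not part of it): stand the small plain white roll, the white nozzle bottle and the taller lidded specimen cup upright, and lay the slide case flat, each fully down in the pocket of the metal tray that is cut for its size and shape. Tip neither the bottle nor the cup over, and leave the two look-alikes, the flanged spool and the squat jar, where they stand.

Things in the scene. Friction and masses are not known exactly. Their poses are not given: they have to be found in the camera images.
- reel_c (a point): On the front of the worktop, left or right of the tray, like the other loose things: small plain white roll with straight sides and a small hole in its top end, standing on end: diameter 41, height 40 mm. Point: its centre, half-way up (20 mm above its foot); z up.
- dropper_c (a point): The one near the tray, not its like at the back: small white bottle with a slim pointed nozzle, standing: body diameter 28 mm up to 54 mm, nozzle diameter 16 mm at its root, 82 mm tall in all. Point: on its axis, half-way up (41 mm above its foot, still on the straight body); z up.
- cup_c (a point): The one near the tray, not its like at the back: taller lidded specimen cup, standing: height 60 mm; its ribbed screw lid is the top 14 mm, diameter 52 to 54 mm, the widest part; the cup tapers slightly below. Point: on its axis, half-way up (30 mm above its foot); z up.
- case_c (a point): Small clear oblong case of microscope slides with a flat white lid, lying flat: 34 (its x) x 70 (its y) x 34 mm high; the lid is the top 4 mm and overhangs the walls by 1 mm. Point: its centre, half-way up (17 mm above its foot); x across the width, y along the length, z up.
- spool_c (a point): Look-alike, stays where it is: white turned spool with a narrow waist between two wide flanges, diameter 43, height 44 mm. Point: its centre, half-way up (22 mm above its foot).
- squat_jar_c (a point): Look-alike, stays where it is: squat lidded jar, nearly as wide as the specimen cup but lower: diameter 52, height 45 mm. Point: its centre, half-way up (22.5 mm above its foot).
- pocket_reel (a point): Middle-sized round pocket, diameter 57 mm, for the roll. The four pockets are sunk in four grey 100 x 100 mm blocks set two by two, 102 mm between centres, in a fixed 216 x 216 mm metal tray 18 mm high; which block lies where changes. Every pocket is 10 mm deep, with its floor 8 mm and its mouth 18 mm above the worktop. Point: centre of the pocket's floor; x and y along the block's sides, z up.
- pocket_dropper (a point): Smallest round pocket, diameter 44 mm, 10 mm deep, for the nozzle bottle; in the same tray. Point: centre of its floor; x and y along the block's sides, z up.
- pocket_cup (a point): Largest round pocket, diameter 70 mm, 10 mm deep, for the specimen cup; in the same tray. Point: centre of its floor; x and y along the block's sides, z up.
- pocket_case (a point): Oblong pocket, 50 mm (its x) by 86 mm (its y), 10 mm deep, for the slide case; in the same tray. Point: centre of its floor; x across the pocket, y along its length, z up.
Things that resemble listed ones, but are neither listed nor needed, are in the scene too. Leave any brown look-alike of the part that bears case_c alone. Leave any orange look-alike of the part that bears cup_c alone.

How it is judged:
At the end, for the whole second after the job is handed in: Roll, nozzle bottle, specimen cup and slide case each rest on the floor of their own pocket (centre within 13 mm of the pocket's centre, height within 4 mm, upright within 0.1 rad), at rest; the flanged spool and the squat jar are upright and within 30 mm of where they stood (horizontal distance between reel_c and pocket_reel below 0.013 m and z of reel_c in the frame of pocket_reel between 0.016 and 0.024 m and angle between each of reel_c, dropper_c, cup_c, case_c, spool_c, squat_jar_c's own z axis and vertical below 0.1 rad and linear speed of each of reel, dropper, cup, case below 0.02 m/s and horizontal distance between dropper_c and pocket_dropper below 0.013 m and z of dropper_c in the frame of pocket_dropper between 0.037 and 0.045 m and horizontal distance between cup_c and pocket_cup below 0.013 m and z of cup_c in the frame of pocket_cup between 0.026 and 0.034 m and horizontal distance between case_c and pocket_case below 0.013 m and z of case_c in the frame of pocket_case between 0.013 and 0.021 m and distance of each of spool_c, squat_jar_c from where it was at the start of the episode below 0.03 m); the robot touches nothing.
It fails at once if the nozzle bottle was tipped over (angle between dropper_c's own z axis and vertical above 0.8 rad).
It fails at once if the specimen cup was tipped over (angle between cup_c's own z axis and vertical above 0.8 rad).
It fails at once if the turned spool, which does not belong in the tray, was moved or lifted (distance of spool_c from where it was at the start of the episode above 0.03 m).
It fails at once if the squat jar, which does not belong in the tray, was moved or lifted (distance of squat_jar_c from where it was at the start of the episode above 0.03 m).
It also fails if it takes over 106 s, if anything falls off the work surface, if the arm or the gripper's body presses on something with over 40 N, if the wrist force passes 120 N, or if a joint passes its speed limit or range.

### The arm

A 6-joint arm with a two-finger parallel gripper is mounted at the origin on a cart in front of the work surface, level with it; the furniture and walls round the work are solid. World frame = base frame: x ahead of the robot, y to its left, z up, the work surface at z = 0. Lengths are in m, angles in rad, forces in N, time in s.
With the tool pointing down it reaches from about 0.4 to 0.825 m from the base axis. Payload 7 kg.
Tool frame: the origin (TCP) lies at the very end of the fingers, on their centre line; the grasp point (between the pads) lies bot.grip_point_offset behind it (bot.grip_point_offset is the distance from the TCP to the grasp point, in m); z points along the fingers, y is the direction in which the jaws open and shut (so a half turn about z gives the same grasp; the last joint's range is limited). The gripper opens to 88 mm and grips with 3 to 60 N. Pads are 19 mm wide; open, the fingers measure 130 mm over their backs; the gripper's body (78 mm by 193 mm) begins 47 mm behind the grasp point.
Start: joints at [-0.878, 0.359, 0.012, 0, -1.224, -0.288], TCP at [0.266, -0.62, 0.227] pointing down, gripper open.
Joint ranges: [-3.07, 3.07], [-1.43, 2.12], [-1.02, 1.25], [-3.03, 1.67], [-3.05, -0], [-3.03, 3.03]. Speed limits (rad/s): [2.39, 2.39, 3.01, 3.14, 3.14, 3.14].

### API

Orientations are given as a rotation vector (axis times angle).
In Python, from plant import bot gives the robot as it stands.
- The arm moves only by the tool carry_out, never from a script. Its argument "series" is a list of rows, each an object with "claw": the gripper's target within -1 to 1 (fully open at 1, half-way at 0, shut at -1); "travel": the shift along the tool's x, y, z scaled (see below), a list of three; "turn": the turn about the tool's z scaled (see below). In form: [{"claw": claw, "travel": [tx, ty, tz], "turn": turn}, ...]. A call has 1 to 12 rows; each row is the pose to reach, as a shift and turn from the pose measured when the call began, along the tool's axes at that moment, turning the shorter way round; what a row does not reach only later rows make up. The controller multiplies each number of a shift by 50 cm and each number of a turn by 180 degrees. A row lasts 1/8 s, in which the tool goes at most 62.5 mm and 10.7 degrees, less where a joint would pass 70% of its speed; a pose out of reach is approached as far as the arm can. A call with a number of a shift or a turn outside -1 to 1 is refused whole. A call with a gripper value outside its range is refused whole. The fingers move at their own pace and stop on an object; the grip force is fixed at half the most. Time passes only in rows, so rows that repeat a pose let the fingers close. It gives the time, the measured TCP pose, the force and the opening at its end, in the units of the state.
- bot.read_state(): the state, without advancing time (a new reading comes with each control period).
- bot.read_camera(name): name is "scene" or "side" or "wrist"; returns the picture (480x640x3 uint8, blue, green, red); there is no depth.
- bot.camera_info(name): a dict with "fx", "fy", "cx", "cy" (pixels), "T" (4x4, takes a point from camera to world coordinates). Camera axes: x right, y up, looking along -z (the intrinsics and any distortion apply to the point x, -y, -z); pixel columns grow to the right and rows downward; lengths in m; the calibration is good to about 2 mm. A picture is of the moment at which its call begins: read the wrist's pose just before it. camera_info takes no time and is no camera call; for the wrist camera it gives the pose at the moment of the call.
- bot.finish_job(): hands the job in, once; it reports no verdict.
The state is a dict: "time_s": time; "joint_pos": joint angles; "joint_velocities": joint speeds; "effort": joint torques, N m; "tool_pos": TCP position; "orientation": TCP orientation; "contact_force": force on the tool from outside, world axes, zero at the start; "moment": the same for the moment, N m; "opening": opening from 0.0 (shut) to 1.0 (fully open).
Only numpy, scipy, OpenCV 4.12 (cv2) and the standard library are available. Lean on these libraries where they do the work, as an engineer would, in place of code of your own. Each camera call takes 0.05 s, during which the arm holds its last target. There are 200 camera calls.

## Working session

There is one attempt and no reset: what is moved stays moved. The work goes in short steps, Python scripts to look and compute and a tool call to move; the robot and the scene stay as the last step left them, time stands still between calls to the robot, and variables do not carry over. Pictures are saved under pics/ and viewed, about 12 in all and at most 16, crops included, and the job is handed in when it is done.

Besides the shell and the picture viewer there is one more tool, called after "Call:" as name(argument=value, ...), one argument or row to a line, values as JSON. carry_out: Moves the arm, as the interface text tells. Its arguments: {"type":"object","properties":{"series":{"type":"array","items":{"type":"object","properties":{"claw":{"type":"number"},"travel":{"type":"array","items":{"type":"number"}},"turn":{"type":"number"}}}}},"required":["series"]}

```bash
mkdir -p pics; python3 - <<'E'
from plant import bot
import cv2
print(bot.read_state(), bot.grip_point_offset)
for n in("scene","side","wrist"):
    cv2.imwrite(f"pics/a_{n}.png",bot.read_camera(n)); i=bot.camera_info(n); print(n,i)
E
```

```text
{'time_s': 0.0, 'joint_pos': array([-8.77902194e-01,  3.59361618e-01,  1.10634764e-02, -3.52944515e-04,
       -1.22407204e+00, -2.88109685e-01]), 'joint_velocities': array([-0.00022279, -0.00050391,  0.00091134, -0.00122445, -0.00063585,
       -0.00046502]), 'effort': array([ 1.02642527e-03, -5.82721782e+01,  2.93051291e+01,  6.99727848e+00,
        6.74785028e-03, -1.34798138e-04]), 'tool_pos': array([ 0.26562466, -0.62001717,  0.22564052]), 'orientation': array([ 6.31226596e-01, -3.07706558e+00, -2.42593445e-03]), 'contact_force': array([-0.59035787, -0.66499607, -1.03825487]), 'moment': array([0.04271558, 0.02139876, 0.01029392]), 'opening': 1.00194893964538} 0.0188
scene {'fx': 462.96014555422664, 'fy': 462.96014555422664, 'cx': 317.4711714609004, 'cy': 239.42869742994492, 'T': array([[-0.50489659,  0.42071328, -0.75371066, -0.31846793],
       [-0.86299776, -0.26396827,  0.43076168,  0.37022964],
       [-0.01772854,  0.86794072,  0.4963513 ,  0.61858307],
       [ 0.        ,  0.        ,  0.        ,  1.        ]])}
side {'fx': 532.0678334106423, 'fy': 532.0678334106423, 'cx': 319.5445205124144, 'cy': 235.5077705293827, 'T': array([[ 0.41078577,  0.61605066, -0.67211356, -0.39244422],
       [-0.91172419,  0.27453204, -0.30559966, -0.57726934],
       [-0.00374817,  0.73831819,  0.67444215,  1.05158152],
       [ 0.        ,  0.        ,  0.        ,  1.        ]])}
wrist {'fx': 422.70331666383584, 'fy': 422.70331666383584, 'cx': 320.7820001402014, 'cy': 235.62509433063747, 'T': array([[-0.39532781, -0.88728018, -0.23759168,  0.20296749],
       [ 0.9185374 , -0.38124525, -0.10459971, -0.64715811],
       [ 0.00222855, -0.25958802,  0.96571688,  0.38384165],
       [ 0.        ,  0.        ,  0.        ,  1.        ]])}
```

View pics/a_scene.png

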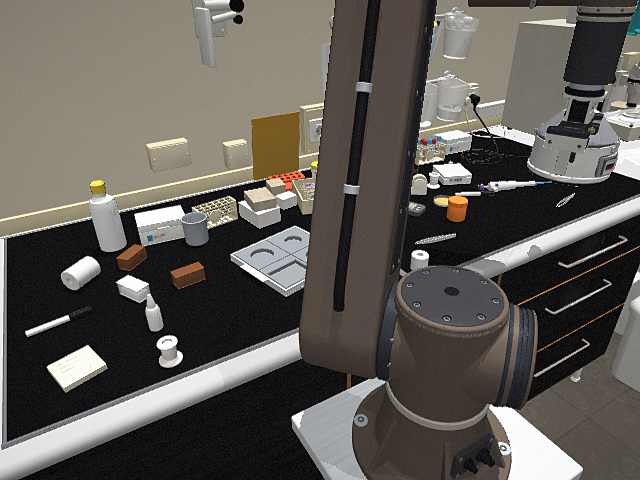

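View pics/a_side.png

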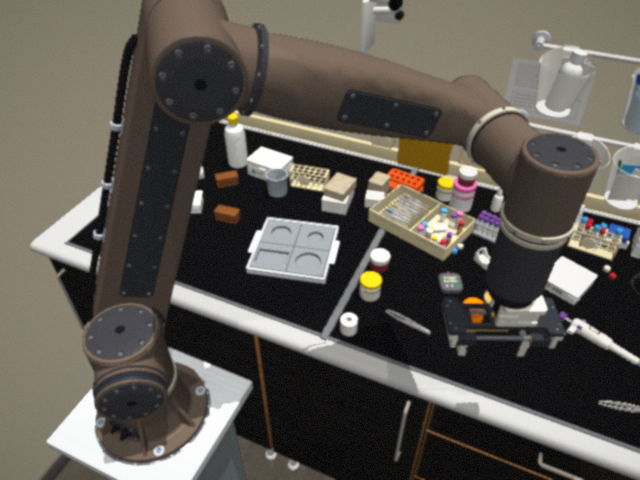

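Left (scene picture): nozzle bottle (153,312), white-lid case (133,288), spool (169,350), brown cases (131,257) and (187,274). Right (side picture): plain roll (349,323), yellow-lid cup (371,286), dark or white-lid jar (380,260), tray centre about (293,249). I'll confirm these in one enlarged crop.

```bash
cat > h.py <<'E'
import numpy as np, cv2
from plant import bot
def ray(i,u,v):
    T=i["T"]; d=T[:3,:3]@np.array([(u-i["cx"])/i["fx"],-(v-i["cy"])/i["fy"],-1]); return T[:3,3],d
def onz(i,u,v,z):
    o,d=ray(i,u,v); return o+d*(z-o[2])/d[2]
def proj(i,p):
    q=i["T"][:3,:3].T@(np.asarray(p)-i["T"][:3,3]); return i["cx"]+i["fx"]*q[0]/-q[2], i["cy"]-i["fy"]*q[1]/-q[2]
E
python3 - <<'E'
from h import *
a=cv2.imread("pics/a_scene.png")[225:375,50:330]; b=cv2.imread("pics/a_side.png")[205:345,235:425]
A=cv2.resize(a,(800,428),interpolation=3)[:300,:]
A=cv2.resize(a,(560,300),interpolation=3);B=cv2.resize(b,(407,300),interpolation=3)
c=np.zeros((600,600,3),np.uint8);c[:300,:560]=A;c[300:,:407]=B;cv2.imwrite("pics/b.png",c)
s=bot.camera_info("scene");d=bot.camera_info("side")
P=lambda n,i,u,v,z:print(n,onz(i,u,v,z).round(3))
P("reel top",d,349,316,.04);P("cup top",d,371.5,280,.06);P("jar top",d,381,257,.045)
P("drop foot",s,156,328,0);P("case lid",s,133,285,.034);P("spool top",s,168,341,.044)
for u,v in((264,218),(339,220),(326,283),(247,274)):P("tray",d,u,v,.018)
E
```

```text
reel top [ 0.382 -0.302  0.04 ]
cup top [ 0.497 -0.317  0.06 ]
jar top [ 0.6   -0.307  0.045]
drop foot [0.482 0.296 0.   ]
case lid [0.611 0.308 0.034]
spool top [0.377 0.291 0.044]
tray [0.641 0.075 0.018]
tray [ 0.723 -0.134  0.018]
tray [ 0.476 -0.2    0.018]
tray [0.42  0.005 0.018]
```

View pics/b.png

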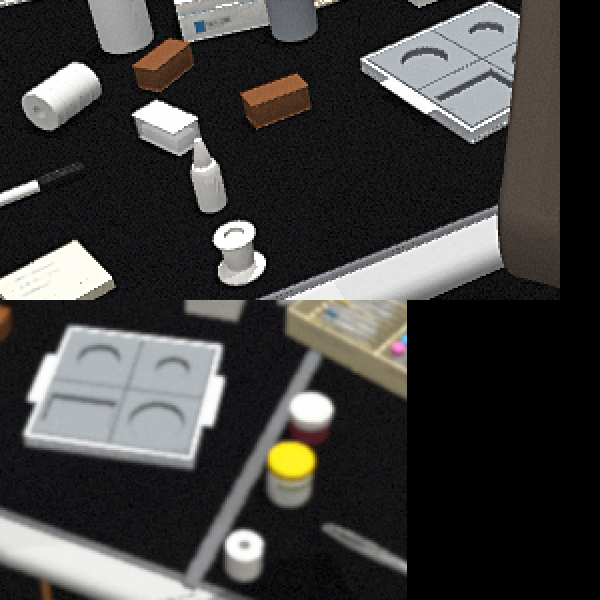

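Confirmed: the cup is the yellow-lid one (371,286), taller than the white-lid squat jar (381,262). The roll is at (349,323). The bottle, white-lid case and spool are as named. Pockets in the side view: roll far left, dropper far right, case near left, cup near right. Next I'll move the wrist camera over the tray.

```bash
cat >> h.py <<'E'
from scipy.spatial.transform import Rotation as Ro
def plan(p,yaw=None):
    """travel/turn for TCP at p, jaw axis (tool y) at yaw deg in world (mod 180)"""
    s=bot.read_state(); R=Ro.from_rotvec(s["orientation"]).as_matrix()
    t=R.T@(np.asarray(p)-s["tool_pos"])/.5; y=np.degrees(np.arctan2(R[1,1],R[0,1]))
    d=0 if yaw is None else (yaw-y+90)%180-90
    print("t",round(s["time_s"],2),"tcp",s["tool_pos"].round(4),"yaw",y.round(1),"travel",t.round(4),"turn",round(-d/180,4),"j6",s["joint_pos"][5].round(2),"op",round(s["opening"],3))
E
python3 -c "
from h import *
plan([.5,-.1,.30],90)"
```

```text
t 0.15 tcp [ 0.2657 -0.6201  0.2258] yaw 113.2 travel [-0.8404  0.7718 -0.1475] turn 0.1288 j6 -0.29 op 0.997
```

Call:
carry_out(
  series=[
    {"claw": 1, "travel": [-0.84, 0.772, -0.148], "turn": 0.129},
    {"claw": 1, "travel": [-0.84, 0.772, -0.148], "turn": 0.129},
    {"claw": 1, "travel": [-0.84, 0.772, -0.148], "turn": 0.129},
    {"claw": 1, "travel": [-0.84, 0.772, -0.148], "turn": 0.129},
    {"claw": 1, "travel": [-0.84, 0.772, -0.148], "turn": 0.129},
    {"claw": 1, "travel": [-0.84, 0.772, -0.148], "turn": 0.129},
    {"claw": 1, "travel": [-0.84, 0.772, -0.148], "turn": 0.129},
    {"claw": 1, "travel": [-0.84, 0.772, -0.148], "turn": 0.129},
    {"claw": 1, "travel": [-0.84, 0.772, -0.148], "turn": 0.129},
    {"claw": 1, "travel": [-0.84, 0.772, -0.148], "turn": 0.129},
    {"claw": 1, "travel": [-0.84, 0.772, -0.148], "turn": 0.129},
  ],
)

```text
time_s: 1.52
tool_pos: [0.5, -0.0991, 0.3]
orientation: [0.002, -3.141, -0.002]
contact_force: [-0.1, -0.9, -0.8]
opening: 0.999
```

```bash
python3 - <<'E'
from h import *
import pickle
plan([.5,-.1,.3],90)
i=bot.camera_info("wrist"); cv2.imwrite("pics/c.png",bot.read_camera("wrist")); pickle.dump(i,open("c.pkl","wb"))
E
```

```text
t 1.52 tcp [ 0.5    -0.0991  0.3   ] yaw 90.1 travel [-0.     -0.0017  0.0001] turn 0.0005 j6 -1.76 op 0.999
```

View pics/c.png

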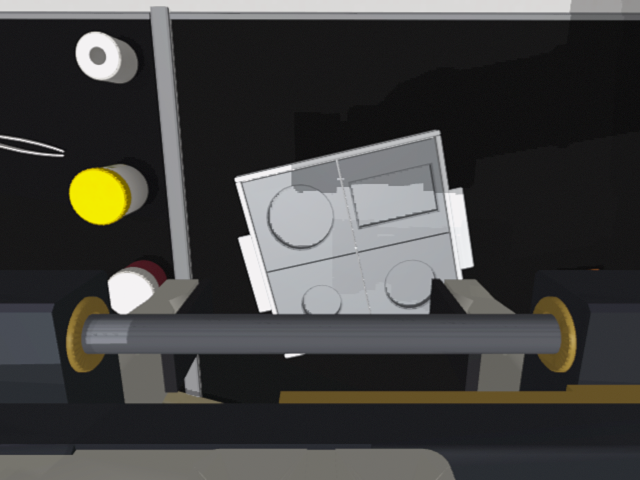

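The wrist view shows the cup lid (100,196), roll top (98,56) and jar lid (134,290). It also shows the pockets: cup (301,216), dropper (322,302), roll (411,283) and case (394,195), with the block cross at (356,247).

```bash
python3 - <<'E'
from h import *
import pickle
i=pickle.load(open("c.pkl","rb")); im=cv2.imread("pics/c.png"); hsv=cv2.cvtColor(im,cv2.COLOR_BGR2HSV)
m=cv2.inRange(hsv,(20,150,120),(35,255,255)); 
c=max(cv2.findContours(m,0,1)[0],key=cv2.contourArea); e=cv2.fitEllipse(c); print("cup lid",e,onz(i,*e[0],.06).round(4))
print("reel",onz(i,98,56,.04).round(4),"jar",onz(i,134,290,.045).round(4))
P={}
for n,u,v in(("A",238,179),("B",438,132),("cross",356,247),("cup",301,216),("drop",322,302),("reel",411,283),("case",394,195),("c1",351,185),("c2",431,165),("c3",437,209),("c4",360,226)):
    P[n]=onz(i,u,v,.018)[:2]; print(n,P[n].round(4))
d=P["A"]-P["B"]; print("AB",np.linalg.norm(d),np.degrees(np.arctan2(*d[::-1]))); 
for a,b in(("c1","c2"),("c2","c3"),("c1","c4"),("c4","c3")):
    d=P[a]-P[b];print(a,b,np.linalg.norm(d),np.degrees(np.arctan2(*d[::-1])))
u=(P["A"]-P["B"]);u/=np.linalg.norm(u);w=np.array([-u[1],u[0]]) 
for sx,sy in((1,1),(1,-1),(-1,1),(-1,-1)):print((P["cross"]+.051*(sx*u+sy*w)).round(4))
E
```

```text
cup lid ((98.00038146972656, 195.9103546142578), (53.607505798339844, 60.51624298095703), 129.31491088867188) [ 0.4997 -0.3095  0.06  ]
reel [ 0.3733 -0.3028  0.04  ] jar [ 0.6016 -0.293   0.045 ]
A [ 0.4886 -0.1839]
B [0.4405 0.0207]
cross [ 0.562  -0.0593]
cup [ 0.5278 -0.1187]
drop [ 0.6266 -0.0959]
reel [0.6036 0.0029]
case [ 0.5049 -0.0208]
c1 [ 0.4945 -0.0662]
c2 [0.4736 0.0159]
c3 [0.5198 0.0256]
c4 [ 0.5386 -0.0556]
AB 0.21015027706168785 -76.75471524151706
c1 c2 0.08476075840269677 -75.68893268109937
c2 c3 0.04719542627437419 -168.2243544088044
c1 c4 0.045285427271822214 -166.46133910805437
c4 c3 0.08330439400394084 -76.9737686740387
[ 0.6234 -0.0973]
[ 0.5241 -0.1206]
[0.6   0.002]
[ 0.5007 -0.0213]
```

Call:
carry_out(
  series=[
    {"claw": 1, "travel": [0, -0.422, 0.3], "turn": 0},
    {"claw": 1, "travel": [0, -0.422, 0.3], "turn": 0},
    {"claw": 1, "travel": [0, -0.422, 0.3], "turn": 0},
    {"claw": 1, "travel": [0, -0.422, 0.3], "turn": 0},
    {"claw": 1, "travel": [0, -0.422, 0.3], "turn": 0},
    {"claw": 1, "travel": [0, -0.422, 0.3], "turn": 0},
    {"claw": 1, "travel": [0, -0.422, 0.38], "turn": 0},
    {"claw": 1, "travel": [0, -0.422, 0.38], "turn": 0},
  ],
)

```text
time_s: 2.58
tool_pos: [0.4978, -0.3097, 0.1088]
orientation: [0.001, -3.137, -0.004]
contact_force: [-1.0, 0.3, 0.6]
opening: 1.002
```

```bash
python3 - <<'E'
from h import *
plan([.5,-.31,.034],90)
i=bot.camera_info("wrist"); im=bot.read_camera("wrist"); cv2.imwrite("pics/d.png",im)
hsv=cv2.cvtColor(im,cv2.COLOR_BGR2HSV)
m=cv2.inRange(hsv,(20,150,120),(35,255,255))
c=max(cv2.findContours(m,0,1)[0],key=cv2.contourArea); e=cv2.fitEllipse(c); print("cup lid",e,onz(i,*e[0],.06).round(4))
E
```

```text
t 2.58 tcp [ 0.4978 -0.3097  0.1088] yaw 90.0 travel [-0.0051 -0.0009  0.1495] turn 0.0002 j6 -1.35 op 1.002
cup lid ((316.01605224609375, 262.38348388671875), (101.63622283935547, 103.45318603515625), 89.04236602783203) [ 0.499  -0.3111  0.06  ]
```

View pics/d.png

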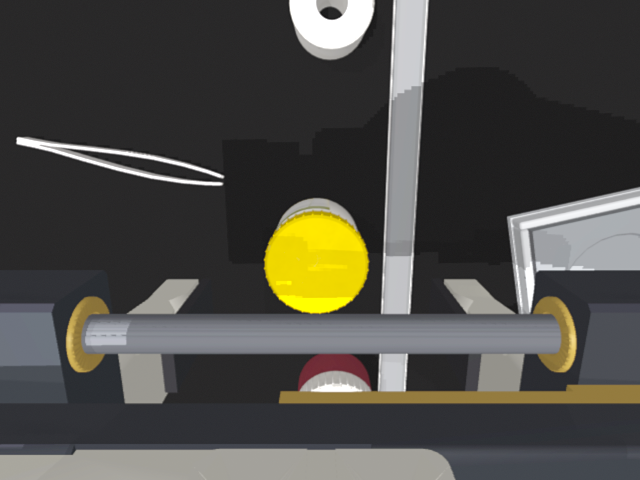

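The cup lid at (316,262) agrees with the earlier point, so I'm descending and gripping.

Call:
carry_out(
  series=[
    {"claw": 1, "travel": [-0.003, -0.002, 0.08], "turn": 0},
    {"claw": 1, "travel": [-0.003, -0.002, 0.15], "turn": 0},
    {"claw": 1, "travel": [-0.003, -0.002, 0.15], "turn": 0},
    {"claw": -1, "travel": [-0.003, -0.002, 0.15], "turn": 0},
    {"claw": -1, "travel": [-0.003, -0.002, 0.15], "turn": 0},
    {"claw": -1, "travel": [-0.003, -0.002, 0.15], "turn": 0},
    {"claw": -1, "travel": [-0.003, -0.002, 0.15], "turn": 0},
    {"claw": -1, "travel": [-0.003, -0.002, 0.15], "turn": 0},
    {"claw": -1, "travel": [-0.003, -0.002, 0.1], "turn": 0},
    {"claw": -1, "travel": [-0.003, -0.002, 0.0], "turn": 0},
    {"claw": -1, "travel": [-0.003, -0.002, 0.0], "turn": 0},
  ],
)

```text
time_s: 4.0
tool_pos: [0.503, -0.3122, 0.1143]
orientation: [-0.003, 3.137, -0.002]
contact_force: [1.0, 0.3, -1.7]
opening: 0.59
```

```bash
python3 -c "
from h import *
plan([.527,-.1195,.11],90);plan([.527,-.1195,.0425],90)
i=bot.camera_info('wrist');print(onz(i,332,5,.04))"
```

```text
t 4.0 tcp [ 0.503  -0.3122  0.1143] yaw 90.1 travel [-0.0487  0.3852  0.0083] turn 0.0006 j6 -1.34 op 0.59
t 4.0 tcp [ 0.503  -0.3122  0.1143] yaw 90.1 travel [-0.0482  0.3854  0.1433] turn 0.0006 j6 -1.34 op 0.59
[ 0.37885023 -0.30625165  0.04      ]
```

Call:
carry_out(
  series=[
    {"claw": -1, "travel": [-0.048, 0.385, 0.0], "turn": 0},
    {"claw": -1, "travel": [-0.048, 0.385, 0.0], "turn": 0},
    {"claw": -1, "travel": [-0.048, 0.385, 0.0], "turn": 0},
    {"claw": -1, "travel": [-0.048, 0.385, 0.0], "turn": 0},
    {"claw": -1, "travel": [-0.048, 0.385, 0.0], "turn": 0},
    {"claw": -1, "travel": [-0.048, 0.385, 0.06], "turn": 0},
    {"claw": -1, "travel": [-0.048, 0.385, 0.1], "turn": 0},
    {"claw": -1, "travel": [-0.048, 0.385, 0.1], "turn": 0},
  ],
)

```text
time_s: 5.0
tool_pos: [0.5251, -0.1212, 0.0624]
orientation: [0.0, 3.141, -0.003]
contact_force: [-0.5, 0.2, -0.7]
opening: 0.589
```

```bash
python3 - <<'E'
from h import *
plan([.527,-.1195,.0425],90)
print(bot.read_state()["contact_force"])
cv2.imwrite("pics/e.png",bot.read_camera("wrist"))
E
```

```text
t 5.0 tcp [ 0.5251 -0.1212  0.0624] yaw 90.0 travel [-0.0039  0.0035  0.0397] turn -0.0001 j6 -1.71 op 0.589
[-0.53706677  0.23390305 -0.65111568]
```

View pics/e.png

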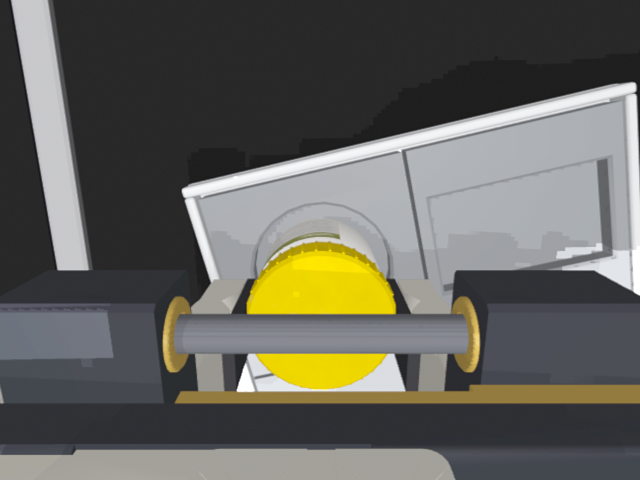

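The cup sits over the largest pocket at about (322,260). Lower and release.

Call:
carry_out(
  series=[
    {"claw": -1, "travel": [-0.004, 0.003, 0.02], "turn": 0},
    {"claw": -1, "travel": [-0.004, 0.003, 0.04], "turn": 0},
    {"claw": -1, "travel": [-0.004, 0.003, 0.041], "turn": 0},
    {"claw": -1, "travel": [-0.004, 0.003, 0.041], "turn": 0},
    {"claw": 1, "travel": [-0.004, 0.003, 0.041], "turn": 0},
    {"claw": 1, "travel": [-0.004, 0.003, 0.041], "turn": 0},
    {"claw": 1, "travel": [-0.004, 0.003, 0.041], "turn": 0},
    {"claw": 1, "travel": [-0.004, 0.003, 0.041], "turn": 0},
    {"claw": 1, "travel": [-0.004, 0.003, -0.05], "turn": 0},
    {"claw": 1, "travel": [-0.004, 0.003, -0.13], "turn": 0},
    {"claw": 1, "travel": [-0.004, 0.003, -0.13], "turn": 0},
  ],
)

```text
time_s: 6.42
tool_pos: [0.5301, -0.1193, 0.1319]
orientation: [-0.001, 3.133, -0.003]
contact_force: [-0.5, 0.5, -1.3]
opening: 1.001
```

```bash
python3 - <<'E'
from h import *
i=bot.camera_info("wrist"); im=bot.read_camera("wrist"); cv2.imwrite("pics/f.png",im)
plan([.377,-.304,.12],90)
hsv=cv2.cvtColor(im,cv2.COLOR_BGR2HSV)
m=cv2.inRange(hsv,(20,150,120),(35,255,255))
c=max(cv2.findContours(m,0,1)[0],key=cv2.contourArea); e=cv2.fitEllipse(c); print("cup lid",e,onz(i,*e[0],.068).round(4))
E
```

```text
t 6.47 tcp [ 0.5288 -0.1193  0.13  ] yaw 90.0 travel [ 0.3037 -0.3694  0.0187] turn 0.0001 j6 -1.71 op 0.999
cup lid ((320.5071105957031, 243.3515625), (94.03359985351562, 95.32101440429688), 92.25723266601562) [ 0.5262 -0.1187  0.068 ]
```

The cup lid measures (.526,-.119), within 2 mm of the pocket centre. Now the roll.

Call:
carry_out(
  series=[
    {"claw": 1, "travel": [0.304, -0.37, 0.02], "turn": 0},
    {"claw": 1, "travel": [0.304, -0.37, 0.02], "turn": 0},
    {"claw": 1, "travel": [0.304, -0.37, 0.02], "turn": 0},
    {"claw": 1, "travel": [0.304, -0.37, 0.02], "turn": 0},
    {"claw": 1, "travel": [0.304, -0.37, 0.05], "turn": 0},
    {"claw": 1, "travel": [0.304, -0.37, 0.08], "turn": 0},
    {"claw": 1, "travel": [0.304, -0.37, 0.08], "turn": 0},
  ],
)

```text
time_s: 7.35
tool_pos: [0.3754, -0.304, 0.0875]
orientation: [0.001, 3.14, 0.0]
contact_force: [-0.1, 0.3, 0.8]
opening: 0.999
```

```bash
python3 - <<'E'
from h import *
i=bot.camera_info("wrist"); im=bot.read_camera("wrist"); cv2.imwrite("pics/g.png",im)
m=cv2.inRange(im,(215,215,215),(255,255,255)); m[330:]=0; m[:, :200]=0; m[:,450:]=0
for c in cv2.findContours(m,0,1)[0]:
    if cv2.contourArea(c)>800:
        b=cv2.boundingRect(c);e=cv2.minEnclosingCircle(c); print(b,e,onz(i,*e[0],.04).round(4))
plan([.377,-.304,.014],90)
E
```

```text
(200, 102, 183, 53) ((291.0, 130.0), 94.11173248291016) [ 0.3106 -0.3171  0.04  ]
t 7.4 tcp [ 0.3761 -0.3041  0.0884] yaw 90.0 travel [-0.0013  0.0003  0.1488] turn 0.0 j6 -1.3 op 0.996
```

View pics/g.png

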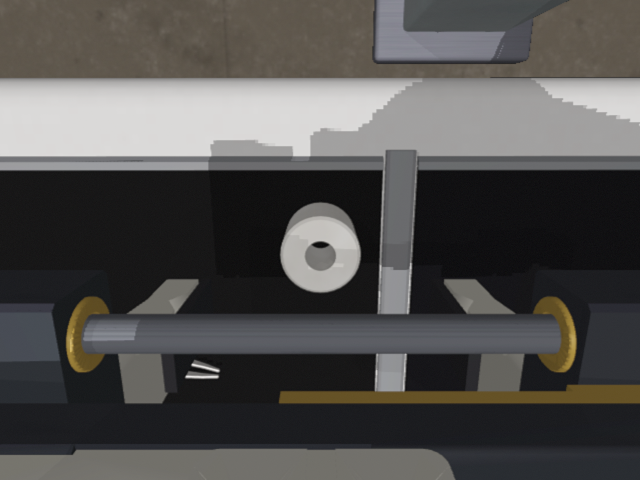

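The roll top is at (320,255). A rail is nearby at (383–415, row 255), so I'll compute the finger clearances.

```bash
python3 - <<'E'
from h import *
i=bot.camera_info("wrist")
for n,u,v,z in(("top",320,255,.04),("topL",281,255,.04),("topR",360,255,.04),("railL",383,260,0),("railR",414,260,0),("edge",320,169,0),("edge2",320,158,0.01)):print(n,onz(i,u,v,z).round(4))
s=bot.camera_info("side");print(onz(s,349,316,.04),"rail end seen in side",onz(s,324,337,0),onz(s,332,338,0), onz(s,383,235,0))
E
```

```text
top [ 0.3736 -0.3036  0.04  ]
topL [ 0.3736 -0.3236  0.04  ]
topR [ 0.3735 -0.2832  0.04  ]
railL [ 0.3896 -0.265   0.    ]
railR [ 0.3895 -0.246   0.    ]
edge [ 0.3342 -0.3037  0.    ]
edge2 [ 0.3271 -0.3037  0.01  ]
[ 0.38155007 -0.30249349  0.04      ] rail end seen in side [ 0.32731565 -0.26049811  0.        ] [ 0.33250466 -0.27937225  0.        ] [ 0.73323956 -0.26979308  0.        ]
```

```bash
python3 - <<'E'
import cv2
a=cv2.imread("pics/a_side.png")[215:350,300:440]; cv2.imwrite("pics/h.png",cv2.resize(a,(622,600),interpolation=3))
E
```

```text
(no output)
```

View pics/h.png

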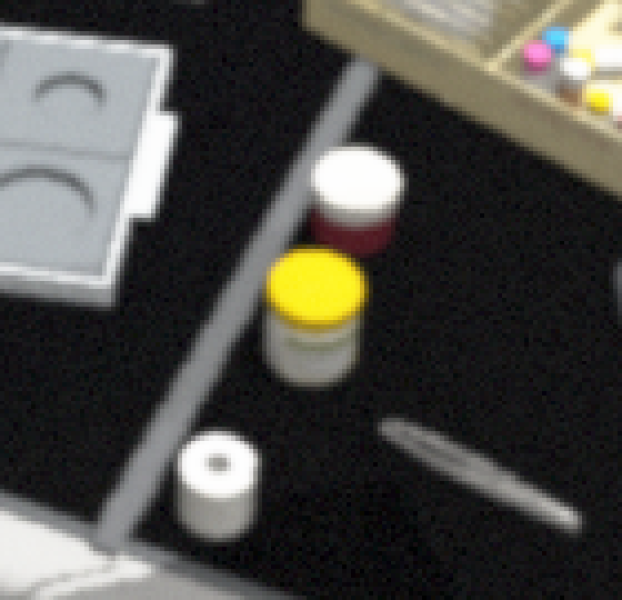

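The rail looks flat, but I'll keep clear of it anyway by turning the jaws 45° and opening them only partly.

Call:
carry_out(
  series=[
    {"claw": 0.3, "travel": [0.004, 0.001, 0.0], "turn": 0.25},
    {"claw": 0.3, "travel": [0.004, 0.001, 0.0], "turn": 0.25},
    {"claw": 0.3, "travel": [0.004, 0.001, 0.0], "turn": 0.25},
    {"claw": 0.3, "travel": [0.004, 0.001, 0.0], "turn": 0.25},
    {"claw": 0.3, "travel": [0.004, 0.001, 0.0], "turn": 0.25},
    {"claw": 0.3, "travel": [0.004, 0.001, 0.06], "turn": 0.25},
    {"claw": 0.3, "travel": [0.004, 0.001, 0.06], "turn": 0.25},
  ],
)

```text
time_s: 8.28
tool_pos: [0.3729, -0.303, 0.0572]
orientation: [-1.198, -2.903, -0.001]
contact_force: [-0.9, 0.8, 0.4]
opening: 0.648
```

```bash
python3 -c "
from h import *
plan([.374,-.3036,.016],45)"
```

```text
t 8.28 tcp [ 0.3729 -0.303   0.0572] yaw 45.2 travel [-0.0025  0.0007  0.0823] turn 0.0009 j6 -2.08 op 0.648
```

Call:
carry_out(
  series=[
    {"claw": 0.3, "travel": [-0.002, 0, 0.05], "turn": 0},
    {"claw": 0.3, "travel": [-0.002, 0, 0.082], "turn": 0},
    {"claw": 0.3, "travel": [-0.002, 0, 0.082], "turn": 0},
    {"claw": -1, "travel": [-0.002, 0, 0.082], "turn": 0},
    {"claw": -1, "travel": [-0.002, 0, 0.082], "turn": 0},
    {"claw": -1, "travel": [-0.002, 0, 0.082], "turn": 0},
    {"claw": -1, "travel": [-0.002, 0, 0.082], "turn": 0},
  ],
)

```text
time_s: 9.15
tool_pos: [0.3742, -0.3039, 0.0171]
orientation: [1.197, 2.904, 0.001]
contact_force: [-0.2, 1.5, 7.0]
opening: 0.46
```

```bash
python3 -c "
from h import *
plan([.374,-.3036,.17],45)"
```

```text
t 9.15 tcp [ 0.3742 -0.3039  0.0171] yaw 45.2 travel [ 6.000e-04  3.000e-04 -3.058e-01] turn 0.001 j6 -2.08 op 0.46
```

Call:
carry_out(
  series=[
    {"claw": -1, "travel": [0, 0, -0.1], "turn": 0},
    {"claw": -1, "travel": [0, 0, -0.2], "turn": 0},
    {"claw": -1, "travel": [0, 0, -0.28], "turn": 0},
    {"claw": -1, "travel": [0, 0, -0.28], "turn": 0},
  ],
)

```text
time_s: 9.65
tool_pos: [0.376, -0.3047, 0.1607]
orientation: [1.194, 2.897, 0.001]
contact_force: [0.7, 0.3, -1.4]
opening: 0.457
```

```bash
python3 -c "
from h import *
plan([.603,.0025,.15],90)"
```

```text
t 9.65 tcp [ 0.376  -0.3047  0.1607] yaw 45.2 travel [0.1108 0.7558 0.0233] turn -0.2488 j6 -2.08 op 0.457
```

Call:
carry_out(
  series=[
    {"claw": -1, "travel": [0.111, 0.756, 0.02], "turn": -0.249},
    {"claw": -1, "travel": [0.111, 0.756, 0.02], "turn": -0.249},
    {"claw": -1, "travel": [0.111, 0.756, 0.02], "turn": -0.249},
    {"claw": -1, "travel": [0.111, 0.756, 0.02], "turn": -0.249},
    {"claw": -1, "travel": [0.111, 0.756, 0.02], "turn": -0.249},
    {"claw": -1, "travel": [0.111, 0.756, 0.02], "turn": -0.249},
    {"claw": -1, "travel": [0.111, 0.756, 0.02], "turn": -0.249},
    {"claw": -1, "travel": [0.111, 0.756, 0.1], "turn": -0.249},
    {"claw": -1, "travel": [0.111, 0.756, 0.18], "turn": -0.249},
    {"claw": -1, "travel": [0.111, 0.756, 0.22], "turn": -0.249},
    {"claw": -1, "travel": [0.111, 0.756, 0.22], "turn": -0.249},
  ],
)

```text
time_s: 11.02
tool_pos: [0.6017, 0.0015, 0.0494]
orientation: [-0.0, 3.139, -0.006]
contact_force: [0.1, 0.6, 0.7]
opening: 0.464
```

```bash
python3 -c "
from h import *
plan([.603,.0025,.0255],90)"
```

```text
t 11.03 tcp [0.6017 0.0015 0.0494] yaw 90.0 travel [-0.0025  0.0021  0.0479] turn -0.0 j6 -1.9 op 0.464
```

Call:
carry_out(
  series=[
    {"claw": -1, "travel": [-0.002, 0.002, 0.03], "turn": 0},
    {"claw": -1, "travel": [-0.002, 0.002, 0.048], "turn": 0},
    {"claw": -1, "travel": [-0.002, 0.002, 0.048], "turn": 0},
    {"claw": -1, "travel": [-0.002, 0.002, 0.048], "turn": 0},
    {"claw": 1, "travel": [-0.002, 0.002, 0.048], "turn": 0},
    {"claw": 1, "travel": [-0.002, 0.002, 0.048], "turn": 0},
    {"claw": 1, "travel": [-0.002, 0.002, 0.048], "turn": 0},
    {"claw": 1, "travel": [-0.002, 0.002, 0.048], "turn": 0},
    {"claw": 1, "travel": [-0.002, 0.002, -0.06], "turn": 0},
    {"claw": 1, "travel": [-0.002, 0.002, -0.16], "turn": 0},
    {"claw": 1, "travel": [-0.002, 0.002, -0.26], "turn": 0},
    {"claw": 1, "travel": [-0.002, 0.002, -0.3], "turn": 0},
  ],
)

```text
time_s: 12.52
tool_pos: [0.6035, 0.0033, 0.2032]
orientation: [-0.0, 3.134, -0.004]
contact_force: [0.8, -0.7, -1.0]
opening: 1.005
```

```bash
python3 - <<'E'
from h import *
i=bot.camera_info("wrist"); im=bot.read_camera("wrist"); cv2.imwrite("pics/i.png",im)
plan([.53,.25,.28],90)
for n,p in(("reel top",[.603,.0025,.048]),("mouth",[.603,.0025,.018])):print(n,proj(i,p))
E
```

```text
t 12.57 tcp [0.6042 0.0033 0.2048] yaw 90.0 travel [ 0.1466  0.4931 -0.1531] turn 0.0002 j6 -1.91 op 1.0
reel top (np.float64(318.9472663538715), np.float64(213.3568770412821))
mouth (np.float64(319.16725241139875), np.float64(205.49550174987382))
```

View pics/i.png

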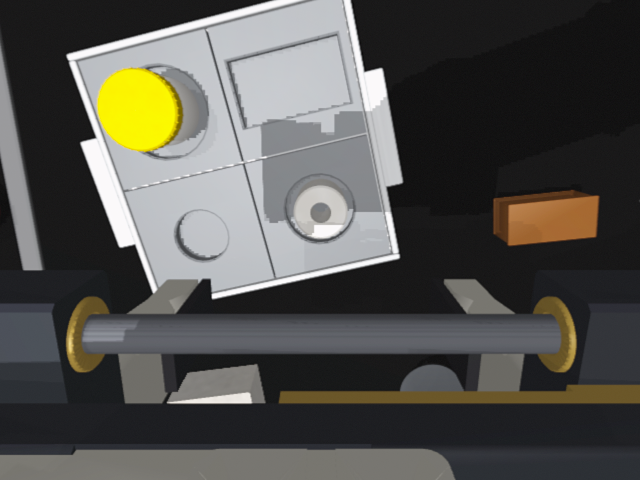

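The roll is seated at (320,212), as predicted. Refined pixels are dropper pocket (202,234) and case pocket centre (291,82). Now I'll look at the left side.

```bash
python3 - <<'E'
from h import *
i=bot.camera_info("wrist")
print("drop",onz(i,202,234,.018).round(4)); c=[onz(i,u,v,.018) for u,v in((229,64),(340,35),(352,101),(246,127))]; print("case",np.mean(c,0).round(4))
E
```

```text
drop [ 0.629  -0.0964  0.018 ]
case [ 0.5082 -0.0189  0.018 ]
```

Call:
carry_out(
  series=[
    {"claw": 1, "travel": [0.166, 0.493, -0.15], "turn": 0},
    {"claw": 1, "travel": [0.166, 0.493, -0.15], "turn": 0},
    {"claw": 1, "travel": [0.166, 0.493, -0.15], "turn": 0},
    {"claw": 1, "travel": [0.166, 0.493, -0.15], "turn": 0},
    {"claw": 1, "travel": [0.166, 0.493, -0.15], "turn": 0},
    {"claw": 1, "travel": [0.166, 0.493, -0.15], "turn": 0},
    {"claw": 1, "travel": [0.166, 0.493, -0.15], "turn": 0},
  ],
)

```text
time_s: 13.45
tool_pos: [0.5203, 0.249, 0.2775]
orientation: [0.0, 3.133, -0.005]
contact_force: [1.0, -0.2, -0.8]
opening: 0.996
```

```bash
python3 - <<'E'
from h import *
import pickle
i=bot.camera_info("wrist"); im=bot.read_camera("wrist"); cv2.imwrite("pics/j.png",im);pickle.dump(i,open("j.pkl","wb"))
plan([.482,.296,.15],90)
E
```

```text
t 13.5 tcp [0.5204 0.2487 0.2775] yaw 90.0 travel [0.079  0.0954 0.2541] turn -0.0002 j6 -2.36 op 1.0
```

View pics/j.png

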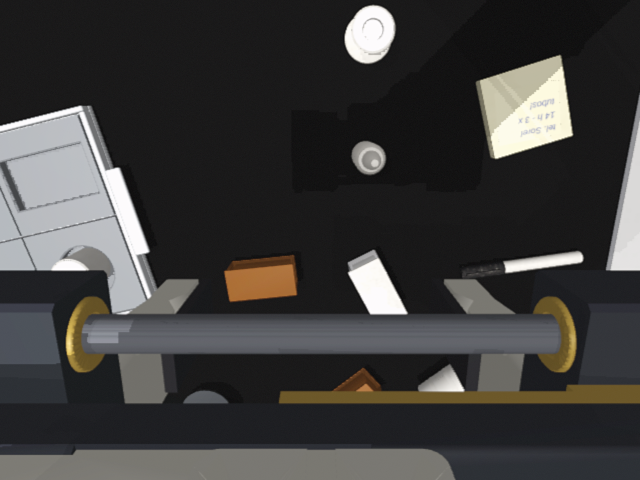

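The view shows the bottle at (369,157) with its tip at (374,162), the spool at (371,34), the white case at (377,280) and a brown case at (262,278).

```bash
python3 - <<'E'
from h import *
import pickle
i=pickle.load(open("j.pkl","rb"))
print("tip",onz(i,374.5,162.5,.082).round(4)); print("shoulder",onz(i,369.5,157.5,.054).round(4))
c=[onz(i,u,v,.034) for u,v in((349,266),(375,250),(407,314),(377,314))]; print(np.round(c,4))
d=c[2]-c[1]; print("case axis deg",np.degrees(np.arctan2(d[1],d[0])))
plan([.482,.296,.12],90); plan([.482,.296,.022],90)
E
```

```text
tip [0.4856 0.2937 0.082 ]
shoulder [0.484  0.2925 0.054 ]
[[0.5934 0.2777 0.034 ]
 [0.5765 0.3032 0.034 ]
 [0.646  0.3389 0.034 ]
 [0.646  0.3078 0.034 ]]
case axis deg 27.193092166169492
t 13.5 tcp [0.5204 0.2487 0.2775] yaw 90.0 travel [0.0795 0.0956 0.3141] turn -0.0002 j6 -2.36 op 1.0
t 13.5 tcp [0.5204 0.2487 0.2775] yaw 90.0 travel [0.0812 0.0963 0.5101] turn -0.0002 j6 -2.36 op 1.0
```

Call:
carry_out(
  series=[
    {"claw": 1, "travel": [0.073, 0.09, 0.3], "turn": 0},
    {"claw": 1, "travel": [0.073, 0.09, 0.3], "turn": 0},
    {"claw": 1, "travel": [0.073, 0.09, 0.3], "turn": 0},
    {"claw": 1, "travel": [0.073, 0.09, 0.3], "turn": 0},
    {"claw": 1, "travel": [0.073, 0.09, 0.3], "turn": 0},
  ],
)

```text
time_s: 14.12
tool_pos: [0.4865, 0.2929, 0.1285]
orientation: [0.002, 3.132, -0.004]
contact_force: [-0.4, -0.0, 1.5]
opening: 1.003
```

```bash
python3 - <<'E'
from h import *
i=bot.camera_info("wrist"); im=bot.read_camera("wrist"); cv2.imwrite("pics/k.png",im)
plan([.485,.293,.022],90)
cv2.imwrite("pics/k2.png",im[140:340,180:460])
E
```

```text
t 14.18 tcp [0.4866 0.2932 0.1289] yaw 89.9 travel [ 5.500e-03 -1.000e-04  2.138e-01] turn -0.0004 j6 -2.47 op 1.003
```

View pics/k2.png

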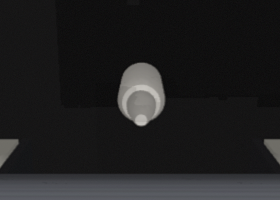

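Tip at full-frame (321,260), shoulder at about (321,243).

```bash
python3 - <<'E'
from h import *
i=bot.camera_info("wrist")
print(onz(i,321,260,.082),onz(i,321,243,.054))
E
```

```text
[0.48659513 0.29418544 0.082     ] [0.48591866 0.29416822 0.054     ]
```

Call:
carry_out(
  series=[
    {"claw": 1, "travel": [0.005, 0, 0.1], "turn": 0},
    {"claw": 1, "travel": [0.005, 0, 0.16], "turn": 0},
    {"claw": 1, "travel": [0.005, 0, 0.214], "turn": 0},
    {"claw": 1, "travel": [0.005, 0, 0.214], "turn": 0},
    {"claw": -1, "travel": [0.005, 0, 0.214], "turn": 0},
    {"claw": -1, "travel": [0.005, 0, 0.214], "turn": 0},
    {"claw": -1, "travel": [0.005, 0, 0.214], "turn": 0},
    {"claw": -1, "travel": [0.005, 0, 0.214], "turn": 0},
    {"claw": -1, "travel": [0.005, 0, 0.214], "turn": 0},
    {"claw": -1, "travel": [0.005, 0, 0.214], "turn": 0},
  ],
)

```text
time_s: 15.42
tool_pos: [0.4852, 0.2931, 0.0219]
orientation: [0.002, 3.131, -0.003]
contact_force: [-0.7, -0.2, -0.5]
opening: 0.376
```

```bash
python3 -c "
from h import *
plan([.627,-.0965,.20],90);print(bot.read_state()['contact_force'])"
```

```text
t 15.43 tcp [0.4852 0.2931 0.0219] yaw 89.9 travel [-0.2882 -0.7794 -0.3518] turn -0.0004 j6 -2.48 op 0.376
[-0.69240967 -0.1547215  -0.5045688 ]
```

Call:
carry_out(
  series=[
    {"claw": -1, "travel": [0, 0, 0], "turn": 0},
    {"claw": -1, "travel": [0, 0, 0], "turn": 0},
    {"claw": -1, "travel": [0, 0, 0], "turn": 0},
    {"claw": -1, "travel": [0, 0, -0.06], "turn": 0},
    {"claw": -1, "travel": [0, 0, -0.16], "turn": 0},
    {"claw": -1, "travel": [0, 0, -0.24], "turn": 0},
    {"claw": -1, "travel": [0, 0, -0.24], "turn": 0},
  ],
)

```text
time_s: 16.3
tool_pos: [0.4855, 0.2948, 0.1455]
orientation: [0.001, 3.126, 0.004]
contact_force: [-0.1, 0.2, -1.7]
opening: 0.309
```

```bash
python3 -c "
from h import *
plan([.627,-.0965,.14],90);plan([.627,-.0965,.0305],90)"
```

```text
t 16.3 tcp [0.4855 0.2948 0.1455] yaw 90.0 travel [-0.2835 -0.7824  0.013 ] turn -0.0003 j6 -2.48 op 0.309
t 16.3 tcp [0.4855 0.2948 0.1455] yaw 90.0 travel [-0.2802 -0.783   0.232 ] turn -0.0003 j6 -2.48 op 0.309
```

Call:
carry_out(
  series=[
    {"claw": -1, "travel": [-0.283, -0.782, 0.0], "turn": 0},
    {"claw": -1, "travel": [-0.283, -0.782, 0.0], "turn": 0},
    {"claw": -1, "travel": [-0.283, -0.782, 0.0], "turn": 0},
    {"claw": -1, "travel": [-0.283, -0.782, 0.0], "turn": 0},
    {"claw": -1, "travel": [-0.283, -0.782, 0.0], "turn": 0},
    {"claw": -1, "travel": [-0.283, -0.782, 0.0], "turn": 0},
    {"claw": -1, "travel": [-0.283, -0.782, 0.0], "turn": 0},
    {"claw": -1, "travel": [-0.283, -0.782, 0.06], "turn": 0},
    {"claw": -1, "travel": [-0.282, -0.783, 0.12], "turn": 0},
    {"claw": -1, "travel": [-0.281, -0.783, 0.17], "turn": 0},
    {"claw": -1, "travel": [-0.281, -0.783, 0.17], "turn": 0},
  ],
)

```text
time_s: 17.68
tool_pos: [0.6246, -0.0968, 0.0585]
orientation: [0.002, 3.132, 0.004]
contact_force: [0.4, -1.0, -0.6]
opening: 0.308
```

```bash
python3 -c "
from h import *
plan([.627,-.0965,.0305],90);cv2.imwrite('pics/l.png',bot.read_camera('wrist'))"
```

```text
t 17.68 tcp [ 0.6246 -0.0968  0.0585] yaw 89.9 travel [-0.0042  0.0006  0.0559] turn -0.0005 j6 -1.73 op 0.308
```

View pics/l.png

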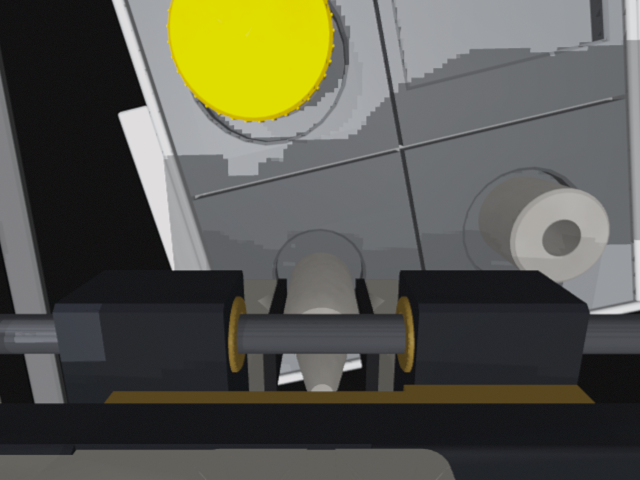

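The bottle is over the smallest pocket (rim at (320,250)). Lower it and open only partly, because the roll is next door.

Call:
carry_out(
  series=[
    {"claw": -1, "travel": [-0.004, 0.001, 0.03], "turn": 0},
    {"claw": -1, "travel": [-0.004, 0.001, 0.05], "turn": 0},
    {"claw": -1, "travel": [-0.004, 0.001, 0.057], "turn": 0},
    {"claw": -1, "travel": [-0.004, 0.001, 0.057], "turn": 0},
    {"claw": 0.2, "travel": [-0.004, 0.001, 0.057], "turn": 0},
    {"claw": 0.2, "travel": [-0.004, 0.001, 0.057], "turn": 0},
    {"claw": 0.2, "travel": [-0.004, 0.001, 0.057], "turn": 0},
    {"claw": 0.2, "travel": [-0.004, 0.001, 0.057], "turn": 0},
    {"claw": 0.2, "travel": [-0.004, 0.001, -0.04], "turn": 0},
    {"claw": 0.2, "travel": [-0.004, 0.001, -0.14], "turn": 0},
    {"claw": 0.2, "travel": [-0.004, 0.001, -0.25], "turn": 0},
    {"claw": 0.2, "travel": [-0.004, 0.001, -0.25], "turn": 0},
  ],
)

```text
time_s: 19.23
tool_pos: [0.6292, -0.0966, 0.1909]
orientation: [0.0, 3.12, 0.004]
contact_force: [-0.5, 0.1, -0.8]
opening: 0.601
```

```bash
python3 -c "
from h import *
plan([.54,.307,.2],117);plan([.54,.307,.2],0)
i=bot.camera_info('wrist');cv2.imwrite('pics/m.png',bot.read_camera('wrist'));print(proj(i,[.627,-.0965,.09]))"
```

```text
t 19.23 tcp [ 0.6292 -0.0966  0.1909] yaw 90.0 travel [ 0.1783  0.8073 -0.0199] turn -0.1501 j6 -1.73 op 0.601
t 19.23 tcp [ 0.6292 -0.0966  0.1909] yaw 90.0 travel [ 0.1783  0.8073 -0.0199] turn 0.4999 j6 -1.73 op 0.601
(np.float64(319.0597887592453), np.float64(227.20244729149508))
```

View pics/m.png

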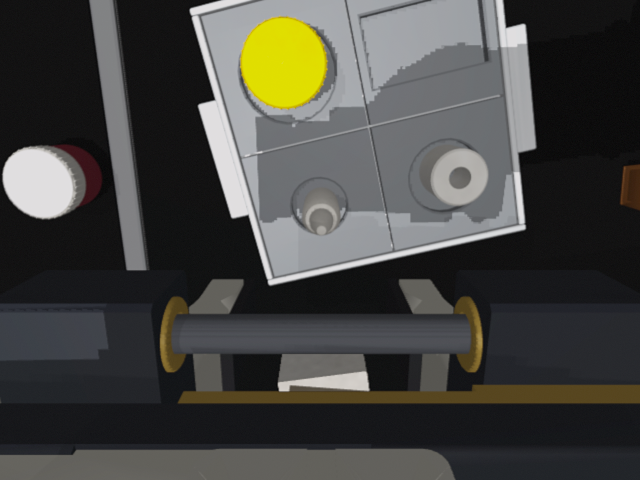

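The bottle is seated, with its tip at (321,230) as predicted. Now the case: first a check of its neighbours' positions.

```bash
python3 - <<'E'
from h import *
s=bot.camera_info("scene")
for n,u,v in(("bottle foot",112,249),("brown1 foot",131,269),("brown2 foot",190,286),("roll",85,287)):print(n,onz(s,u,v,0).round(3))
plan([.6165,.3075,.22],117)
E
```

```text
bottle foot [0.865 0.319 0.   ]
brown1 foot [0.738 0.295 0.   ]
brown2 foot [0.59  0.192 0.   ]
roll [0.716 0.402 0.   ]
t 19.27 tcp [ 0.6276 -0.0964  0.1879] yaw 90.0 travel [ 0.0219  0.808  -0.0621] turn -0.1503 j6 -1.73 op 0.603
```

Call:
carry_out(
  series=[
    {"claw": 0.25, "travel": [0.022, 0.808, -0.06], "turn": -0.15},
    {"claw": 0.25, "travel": [0.022, 0.808, -0.06], "turn": -0.15},
    {"claw": 0.25, "travel": [0.022, 0.808, -0.06], "turn": -0.15},
    {"claw": 0.25, "travel": [0.022, 0.808, -0.06], "turn": -0.15},
    {"claw": 0.25, "travel": [0.022, 0.808, -0.06], "turn": -0.15},
    {"claw": 0.25, "travel": [0.022, 0.808, -0.06], "turn": -0.15},
    {"claw": 0.25, "travel": [0.022, 0.808, -0.06], "turn": -0.15},
    {"claw": 0.25, "travel": [0.022, 0.808, -0.06], "turn": -0.15},
    {"claw": 0.25, "travel": [0.022, 0.808, -0.06], "turn": -0.15},
  ],
)

```text
time_s: 20.4
tool_pos: [0.6161, 0.3066, 0.2179]
orientation: [-0.728, 3.04, -0.003]
contact_force: [-0.3, 0.3, -0.8]
opening: 0.621
```

```bash
python3 - <<'E'
from h import *
i=bot.camera_info("wrist"); im=bot.read_camera("wrist"); cv2.imwrite("pics/n.png",im)
m=cv2.inRange(im,(190,190,190),(255,255,255)); m[280:]=0; m[:,:150]=0;m[:,480:]=0
for c in cv2.findContours(m,0,1)[0]:
    if cv2.contourArea(c)>600:
        b=cv2.boxPoints(cv2.minAreaRect(c)); w=np.array([onz(i,*p,.034) for p in b])[:,:2]
        d1,d2=w[1]-w[0],w[2]-w[1]; L=max((d1,d2),key=np.linalg.norm)
        print(b.round(0).tolist(),"ctr",w.mean(0).round(4),np.linalg.norm(d1).round(4),np.linalg.norm(d2).round(4),"long deg",np.degrees(np.arctan2(L[1],L[0])).round(1))
plan([.6165,.3075,.013],117)
E
```

```text
[[298.0, 171.0], [338.0, 171.0], [339.0, 252.0], [299.0, 253.0]] ctr [0.6235 0.3076] 0.0323 0.0691 long deg 28.5
t 20.45 tcp [0.6163 0.3062 0.2183] yaw 116.9 travel [0.0048 0.0043 0.4105] turn -0.0006 j6 -1.85 op 0.627
```

View pics/n.png

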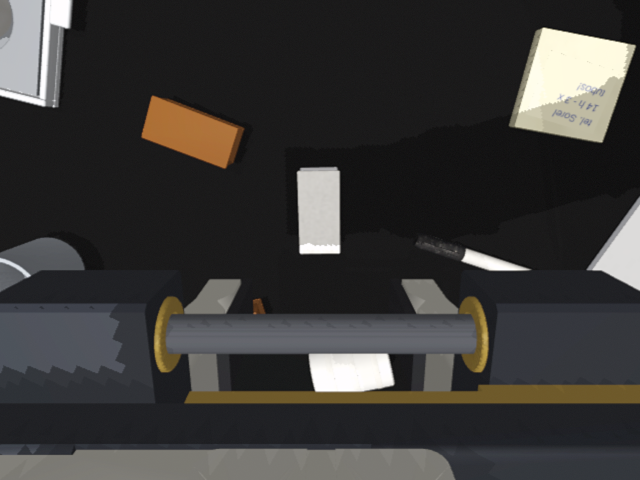

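The case lid spans (298–339, 171–253), so its centre is (.623,.308) and its long axis is at 28.5°.

```bash
python3 -c "
from h import *
plan([.623,.3076,.07],118.4);plan([.623,.3076,.013],118.4)"
```

```text
t 20.45 tcp [0.6163 0.3062 0.2183] yaw 116.9 travel [-0.0086 -0.002   0.2967] turn -0.0083 j6 -1.85 op 0.627
t 20.45 tcp [0.6163 0.3062 0.2183] yaw 116.9 travel [-0.0069 -0.0014  0.4107] turn -0.0083 j6 -1.85 op 0.627
```

Call:
carry_out(
  series=[
    {"claw": 0.25, "travel": [-0.008, -0.002, 0.12], "turn": -0.008},
    {"claw": 0.25, "travel": [-0.008, -0.002, 0.24], "turn": -0.008},
    {"claw": 0.25, "travel": [-0.008, -0.002, 0.33], "turn": -0.008},
    {"claw": 0.25, "travel": [-0.007, -0.001, 0.39], "turn": -0.008},
    {"claw": 0.25, "travel": [-0.007, -0.001, 0.41], "turn": -0.008},
    {"claw": 0.25, "travel": [-0.007, -0.001, 0.41], "turn": -0.008},
    {"claw": -1, "travel": [-0.007, -0.001, 0.41], "turn": -0.008},
    {"claw": -1, "travel": [-0.007, -0.001, 0.41], "turn": -0.008},
    {"claw": -1, "travel": [-0.007, -0.001, 0.41], "turn": -0.008},
    {"claw": -1, "travel": [-0.007, -0.001, 0.41], "turn": -0.008},
    {"claw": -1, "travel": [-0.007, -0.001, 0.41], "turn": -0.008},
  ],
)

```text
time_s: 21.82
tool_pos: [0.6234, 0.3082, 0.0145]
orientation: [-0.765, 3.029, -0.002]
contact_force: [-2.9, -0.3, 7.1]
opening: 0.377
```

```bash
python3 -c "
from h import *
plan([.623,.3076,.013],118.4)"
```

```text
t 21.82 tcp [0.6234 0.3082 0.0145] yaw 118.4 travel [ 0.0013 -0.0007  0.0029] turn -0.0002 j6 -1.83 op 0.377
```

Call:
carry_out(
  series=[
    {"claw": -1, "travel": [0, 0, -0.06], "turn": 0},
    {"claw": -1, "travel": [0, 0, -0.16], "turn": 0},
    {"claw": -1, "travel": [0, 0, -0.24], "turn": 0},
    {"claw": -1, "travel": [0, 0, -0.24], "turn": 0},
  ],
)

```text
time_s: 22.32
tool_pos: [0.623, 0.3093, 0.1389]
orientation: [-0.765, 3.022, 0.002]
contact_force: [0.6, 0.8, -1.0]
opening: 0.377
```

```bash
python3 -c "
from h import *
plan([.506,-.020,.13],193.4)"
```

```text
t 22.32 tcp [0.623  0.3093 0.1389] yaw 118.4 travel [ 0.5194 -0.4679  0.0077] turn -0.4167 j6 -1.83 op 0.377
```

Call:
carry_out(
  series=[
    {"claw": -1, "travel": [0.519, -0.468, 0.0], "turn": -0.417},
    {"claw": -1, "travel": [0.519, -0.468, 0.0], "turn": -0.417},
    {"claw": -1, "travel": [0.519, -0.468, 0.0], "turn": -0.417},
    {"claw": -1, "travel": [0.519, -0.468, 0.0], "turn": -0.417},
    {"claw": -1, "travel": [0.519, -0.468, 0.0], "turn": -0.417},
    {"claw": -1, "travel": [0.519, -0.468, 0.0], "turn": -0.417},
    {"claw": -1, "travel": [0.519, -0.468, 0.0], "turn": -0.417},
    {"claw": -1, "travel": [0.519, -0.468, 0.0], "turn": -0.417},
    {"claw": -1, "travel": [0.519, -0.468, 0.08], "turn": -0.417},
    {"claw": -1, "travel": [0.519, -0.468, 0.14], "turn": -0.417},
    {"claw": -1, "travel": [0.519, -0.468, 0.16], "turn": -0.417},
  ],
)

```text
time_s: 23.7
tool_pos: [0.5067, -0.0193, 0.0518]
orientation: [-2.45, 1.939, -0.018]
contact_force: [-0.1, 0.1, 0.2]
opening: 0.379
```

```bash
python3 -c "
from h import *
plan([.506,-.020,.0228],193.4);cv2.imwrite('pics/o.png',bot.read_camera('wrist'))"
```

```text
t 23.7 tcp [ 0.5067 -0.0193  0.0518] yaw -166.7 travel [0.001  0.0028 0.058 ] turn -0.0007 j6 -0.12 op 0.379
```

View pics/o.png

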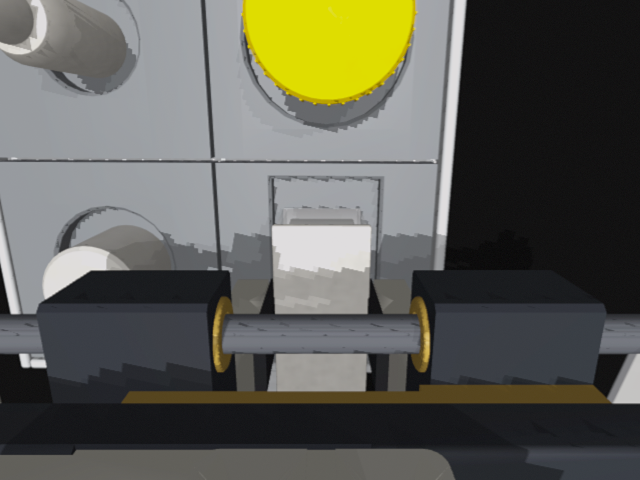

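The case is aligned with the pocket: pocket columns 270–383, case foot 285–362. I'll check the lengthwise gap.

```bash
python3 - <<'E'
from h import *
i=bot.camera_info("wrist"); R=Ro.from_rotvec(bot.read_state()["orientation"]).as_matrix()
a=onz(i,326.5,178,.018); b=onz(i,323.5,209,.0373)
print("gap along tool x,y mm (pocket edge - foot edge)",((a-b)@R[:,:2]*1000).round(1))
E
```

```text
gap along tool x,y mm (pocket edge - foot edge) [10.4  1.5]
```

Call:
carry_out(
  series=[
    {"claw": -1, "travel": [0.004, 0.003, 0.0], "turn": 0},
    {"claw": -1, "travel": [0.004, 0.003, 0.03], "turn": 0},
    {"claw": -1, "travel": [0.004, 0.003, 0.05], "turn": 0},
    {"claw": -1, "travel": [0.004, 0.003, 0.058], "turn": 0},
    {"claw": -1, "travel": [0.004, 0.003, 0.058], "turn": 0},
    {"claw": -1, "travel": [0.004, 0.003, 0.058], "turn": 0},
  ],
)

```text
time_s: 24.5
tool_pos: [0.5066, -0.0214, 0.023]
orientation: [-2.45, 1.938, -0.018]
contact_force: [-0.5, -0.4, -0.6]
opening: 0.38
```

Call:
carry_out(
  series=[
    {"claw": 0.25, "travel": [0, 0, 0], "turn": 0},
    {"claw": 0.25, "travel": [0, 0, 0], "turn": 0},
    {"claw": 0.25, "travel": [0, 0, 0], "turn": 0},
    {"claw": 0.25, "travel": [0, 0, 0], "turn": 0},
    {"claw": 0.25, "travel": [0, 0, -0.08], "turn": 0},
    {"claw": 0.25, "travel": [0, 0, -0.18], "turn": 0},
    {"claw": 0.25, "travel": [0, 0, -0.3], "turn": 0},
    {"claw": 0.25, "travel": [0, 0, -0.4], "turn": 0},
    {"claw": 0.25, "travel": [0, 0, -0.46], "turn": 0},
    {"claw": 0.25, "travel": [0, 0, -0.46], "turn": 0},
  ],
)

```text
time_s: 25.75
tool_pos: [0.5032, -0.0226, 0.2557]
orientation: [-2.447, 1.935, -0.023]
contact_force: [0.7, -0.1, 0.0]
opening: 0.626
```

```bash
python3 - <<'E'
from h import *
i=bot.camera_info("wrist"); w=bot.read_camera("wrist"); s=bot.read_camera("side")[200:360,230:430]
cv2.imwrite("pics/w.png",w)
for n,p in(("case lid",[.507,-.02,.042]),("cup",[.527,-.1195,.068]),("reel",[.603,.0025,.048]),("drop",[.627,-.0965,.09])):print(n,np.round(proj(i,p),0))
c=np.zeros((600,800,3),np.uint8); c[:360,:]=cv2.resize(w[:288],(800,360)); c[360:,:300]=cv2.resize(s,(300,240)); c[360:,310:]=cv2.resize(bot.read_camera("scene")[200:374,40:395],(490,240))
cv2.imwrite("pics/p.png",c); plan([.5,0,.25])
E
```

```text
case lid [324. 204.]
cup [328.  80.]
reel [212. 204.]
drop [186.  77.]
t 25.9 tcp [ 0.5014 -0.0229  0.252 ] yaw -166.7 travel [-0.0452 -0.0077  0.0043] turn 0.0 j6 -0.12 op 0.623
```

View pics/p.png

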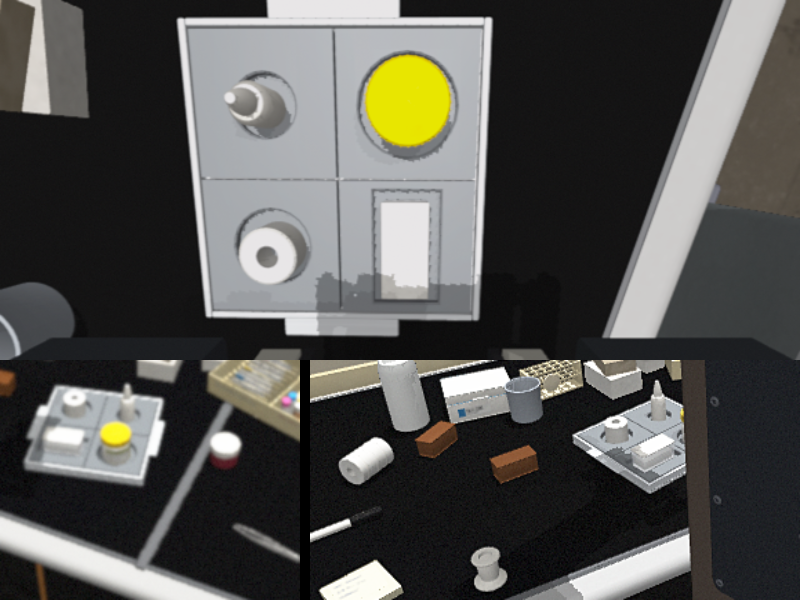

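All four parts are seated at the predicted pixels. In enlarged-picture pixels that is case (404,250), cup (407,100), roll (267,255) and bottle tip (229,98). The spool and jar have not moved, and the gripper is clear.

```bash
python3 -c "
from h import *
print(bot.finish_job())"
```

```text
the job is handed in; nothing more can be done
None
```

I packed all four parts and handed the job in at about 26 s of the 106 s allowed. The hand-in reports no verdict, so the result rests on my last pictures.

- **Placing:** the specimen cup, roll, nozzle bottle and slide case went in that order, each into the pocket cut for it, and were then released.
- **Last check:** the wrist picture shows the cup, roll, bottle and case within a few pixels (a few mm) of where they should appear if seated. After its release the cup's lid measured within about 2 mm of its pocket centre. The arm ended at 0.25 m height, touching nothing.
- **Look-alikes:** the spool and the squat jar look upright and in place in the final side and scene pictures. I judged this by eye and did not measure their positions again.
- **Disagreements:**
  - The first side-view estimates differed from the closer wrist-camera ones by up to 14 mm (the squat jar). The parts to be moved differed by up to about 9 mm, and I used the wrist values.
  - About 7 N upward showed on the tool while gripping the roll and the case, and was gone once they were lifted.
  - The case looked about 2 mm off along the pocket before lowering, so I shifted it slightly.

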